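# Dispense one grinding ball into the tray cell still to be filled

## Robot

A 7-joint arm with a two-finger parallel gripper is mounted at the origin on a cart in front of the work surface, level with it; the furniture and walls round the work are solid. World frame = base frame: x ahead of the robot, y to its left, z up, the work surface at z = 0. Lengths are in m, angles in rad, forces in N, time in s.
With the tool pointing down it reaches from about 0.4 to 0.85 m from the base axis. Payload 4.5 kg.
Tool frame: the origin (TCP) lies on the centre line of the jaws, within the pads' length; the fingertips stand r.tcp_to_tips ahead of it and the grasp point (between the pads) lies 11 mm behind it (r.tcp_to_tips is the distance from the TCP to the fingertips, in m); y points along the fingers, x is the direction in which the jaws open and shut, and the axes are right-handed (so a half turn about y gives the same grasp; the last joint's range is limited). The gripper opens to 88 mm and grips with 3 to 60 N. Pads are 18 mm wide; open, the fingers measure 123 mm over their backs; the gripper's body (75 mm by 187 mm) begins 45 mm behind the grasp point.
Start: joints at [1.141, 0.689, -0.195, 1.565, 0.157, 0.902, -0.215], TCP at [0.28, -0.559, 0.247] pointing down, gripper open.
Joint ranges: [-3.01, 3.01], [-0.46, 2.08], [-1.47, 1.51], [0.13, 2.56], [-1, 4.14], [0.04, 2.09], [-2.66, 2.66]. Speed limits (rad/s): [2.57, 2.57, 3.14, 3.14, 3.14, 3.14, 3.14].

## Interface

Orientations are given as a unit quaternion [x, y, z, w].
In Python, from plant import r gives the robot as it stands. The module is installed in compiled form; this text tells all that it offers.
- The arm moves only by the shell command python3 -m inch 'ROWS' [OPENING] [FORCE]. ROWS is text: rows parted by semicolons, each of 4 numbers parted by spaces: the shift along the tool's x, y, z in mm, then the turn about the tool's y in degrees. In form: x y z spin; .... A call has 1 to 10 rows; each row is the pose to reach, as a shift and turn from the pose commanded when the call began, along the tool's axes at that moment; what a row does not reach only later rows make up. A row lasts 1/10 s, in which the tool goes at most 50 mm and 8.59 degrees, less where a joint would pass 70% of its speed; a pose out of reach is approached as far as the arm can. A call with a gripper value outside its range is refused whole. OPENING is the gripper command: -1 is shut, 1 is fully open, values between are in proportion, set as the call begins (- or left out, the last holds). The fingers move at their own pace and stop on an object; FORCE is the grip in N (left out, the last holds). Time passes only in rows, so rows that repeat a pose let the fingers close. It gives the time, the measured TCP pose, the force and the opening at its end, in the units of the state.
- r.get_state(): the state, without advancing time (a new reading comes with each control period).
- r.snapshot(name): name is "scene" or "top" or "wrist"; returns a dict with "frame" (384x512x3 uint8, red, green, blue), "intrinsics" (3x3 intrinsics, pixels), "R" (3x3) and "t" (3): a world point X has camera coordinates R X + t. Camera axes: x right, y down, z forward; pixel columns grow to the right and rows downward; lengths in m; the calibration is good to about 2 mm. The wrist camera is an equidistant fisheye: a pixel r from the principal point sees the ray r / f radians off the axis. A picture is of the moment at which its call begins. There is no depth.
- r.finish_job(): hands the job in, once; it reports no verdict.
Trained networks look in the newest picture that a camera, given by its name, has taken for a name from the list of things; names that differ only in an ending like _2 or _b are one class to them, and where a whole thing is asked for, a point or a joint stands for the part that bears it (a point fixed in the world has none). Each returns a list of dicts, best first, with "p" (0 to 1); they miss things now and then, are a little off and sometimes report something else, mostly with a low value. They report only what shows in the picture. A call takes as long as a camera call.
- r.trace(camera, name): "region" (384x512 bool, what is visible of it) and "centre" ([row, column] in pixels, amid what is visible of it).
- r.tip_of(camera, name): "centre" ([row, column] in pixels: a listed point, or the origin of a listed thing).
The state is a dict: "clock": time; "q": joint angles; "qd": joint speeds; "joint_torque": joint torques, N m; "tool_pos": TCP position; "eef_rot": TCP orientation; "contact_force": force on the tool from outside, world axes, zero at the start; "moment": the same for the moment, N m; "opening": opening from 0.0 (shut) to 1.0 (fully open).
Only numpy, scipy, OpenCV 4.12 (cv2) and the standard library are available. Lean on these libraries where they do the work, as an engineer would, in place of code of your own. Each camera call takes 0.05 s, during which the arm holds its last target.

## Task

Swing the spout of the ball dispenser over the tray cell that has the paper disc in it and no ball, then twist the black knob clockwise to its stop so that the ball drops, and let go so the knob springs fully back. The new ball must come to rest in that cell, the two other balls must stay in their cells, and the small glass beaker must not be knocked over.

Things in the scene. Friction and masses are not known exactly. Their poses are not given: they have to be found in the camera images.
- dispenser: Fixed dispenser of 20 mm steel balls: base plate, two posts at the back, metal head at 115-147 mm height (x -30 to 90, y -60 to 60 mm here). Origin on the worktop, on the spout's vertical swivel axis; x points away from the tray, y left, z up. The ball starts in the head, under a hole in its clear cover; the knob carries it to the outlet, where it drops only within 0.1 rad of the knob's stop.
- knob_grip (a point): Point to grip on the black knob's vertical axis, 187 mm above the worktop, 35 mm behind (+x of the dispenser) the swivel axis. The knob is a round foot 44 mm across (top at 163 mm) with an upright grip bar 44 mm long along this point's x axis, 14 mm thick along y, 36 mm tall (top at 199 mm). z is up; the frame turns with the knob.
- knob (a joint): Turn of the knob, rad: 0 at rest, grows clockwise seen from above, stop at 1.2. A spring returns it to 0 (0.05 N m at rest, 0.22 N m at the stop). The bar stands 0.6 rad anticlockwise from the dispenser's x axis at rest, 0.6 rad clockwise from it at the stop. Keep it at the stop half a second for the ball to drop; if let go just short of it the half-sunk ball can hold it there: twist on.
- spout_fin (a point): Point on the spout's grip fin, 118 mm above the worktop, 112 mm from the swivel axis. The fin is an upright black plate above the outlet, 30 mm long (point x, which points to the swivel axis), 12 mm thick (point y), from 90 to 132 mm above the worktop; pinch it across its thickness or push it sideways. The frame turns with the spout.
- spout_outlet (a point): Centre of the open lower end of the spout, 51 mm above the worktop, 112 mm from the swivel axis and straight below the fin. The ball falls straight down from here.
- spout (a joint): Swing of the steel trough spout about the vertical axis through the dispenser's origin, rad: 0 points along the dispenser's -x; grows anticlockwise seen from above (outlet moves to the dispenser's -y); range -0.9 to 0.62; it starts parked beside the tray, -0.88 to -0.62. Friction holds it where it is left (1 N at the fin moves it). The cells lie at -0.39, 0 and +0.39; within 0.08 rad is good.
- tray: Grey tray under the spout, fixed, 52 x 135 x 33 mm, walls and floor 3 mm: three cells in a row at y = +44, 0, -44 mm, each 46 by 41 mm inside. Origin at the centre of its underside, 8 mm above the worktop, 107 mm in front (-x) of the swivel axis; axes as the dispenser's. Rim 41 mm above the worktop.
- slip: Round white paper disc, 26 mm in diameter, lying flat in the middle of the cell that is to be filled (which of the three varies). Origin at its centre.
- ball_new_center (a point): Centre of the ball to be dispensed, a steel ball 20 mm in diameter, at first inside the dispenser's head.
- ball_new: The same ball as a body; its origin is a point on its surface and turns with it, so use its centre.
- ball_a_center (a point): Centre of one of the two steel balls, 20 mm, that lie already in the two other cells.
- ball_b_center (a point): Centre of the other steel ball, 20 mm, that lies already in its cell.
- small_beaker: Small open glass beaker, 52 mm in diameter and 61 mm high, standing on the worktop near the dispenser, a bystander. Origin at the centre of its underside, z up.

How it is judged:
By the outcome, as a careful person would: the job done as asked, in the order asked, and still so for the second after the job is handed in, with the robot touching nothing.
It also fails if it takes over 58 s, if anything falls off the work surface, if the arm or the gripper's body presses on something with over 40 N, if the wrist force passes 120 N, or if a joint passes its speed limit or range.

## Working session

There is one attempt and no reset: what is moved stays moved. The work goes in short steps, Python scripts to look and compute and a shell command to move; the robot and the scene stay as the last step left them, time stands still between calls to the robot, and variables do not carry over. Pictures are saved under pics/ and viewed, and the job is handed in when it is done.

```bash
mkdir -p pics; python3 - <<'E'
from plant import r
import cv2
s=r.get_state()
for k in s: print(k,s[k])
print(r.tcp_to_tips)
for c in ["scene","top","wrist"]:
    d=r.snapshot(c); cv2.imwrite(f"pics/{c}0.png",d["frame"][:,:,::-1])
    print(c,d["intrinsics"].tolist(),d["R"].tolist(),d["t"].tolist())
    for n in ["dispenser","knob_grip","spout_fin","spout_outlet","tray","slip","ball_a_center","small_beaker"]:
        print(n,[(round(float(x["p"]),2),[round(float(v),1) for v in x["centre"]]) for x in r.tip_of(c,n)[:3]])
E
```

```text
clock 0.0
q [ 1.14078398  0.68997151 -0.19448976  1.56634557  0.15729811  0.90247732
 -0.21511753]
qd [-0.00164351  0.00040909 -0.00142335  0.00023762 -0.00094975 -0.0008221
 -0.00078407]
joint_torque [ 9.01577423e-04 -5.27566159e+01 -1.26624450e+00 -1.53429848e+01
 -5.25049295e-02  6.64291583e-03  1.46079806e-04]
tool_pos [ 0.27927252 -0.55844999  0.24591677]
eef_rot [-0.60124767  0.3722542  -0.37111408  0.60183253]
contact_force [-0.68560013 -0.10559413 -0.77714655]
moment [ 0.00153859 -0.06063027  0.00174275]
opening 1.0002503894507528
0.008
scene [[451.65655460927053, 0.0, 256.8901677087685], [0.0, 451.65655460927053, 181.77365333191062], [0.0, 0.0, 1.0]] [[0.6699736000284355, 0.7420225891072962, 0.023191647622419202], [0.44952727675424553, -0.380621637742558, -0.8081165734818738], [-0.5908135092555434, 0.551842048177445, -0.5885658426586382]] [-0.3927168351519608, -0.11397900521858184, 1.2190692192127295]
dispenser [(0.92, [208.8, 296.6])]
knob_grip [(0.64, [144.4, 317.6]), (0.4, [138.0, 300.0])]
spout_fin [(0.43, [136.5, 301.6])]
spout_outlet []
tray [(0.57, [184.6, 265.7])]
sl
[... 572 characters left out ...]
66, [219.0, 151.7])]
spout_outlet [(0.97, [220.0, 153.5])]
tray [(0.73, [230.8, 192.4])]
slip [(0.59, [234.5, 174.2]), (0.51, [182.3, 196.4])]
ball_a_center [(0.41, [237.7, 215.2])]
small_beaker [(0.93, [251.4, 303.0])]
wrist [[297.3186396354542, 0.0, 255.4320271623042], [0.0, 297.3186396354542, 190.7945969244541], [0.0, 0.0, 1.0]] [[0.44770178241268704, -0.8941829279314337, -7.362387046120939e-05], [-0.8591428243148355, -0.4301806346822594, 0.2771610163293146], [-0.2478643206531208, -0.1240222276059408, -0.9608234830637882]] [-0.6250096025209753, -0.03820008429746005, 0.38900233243352345]
dispenser []
knob_grip []
spout_fin []
spout_outlet []
tray []
slip []
ball_a_center []
small_beaker []
```

```bash
python3 - <<'E'
import cv2
a=cv2.imread("pics/top0.png")[120:300,100:340]; cv2.imwrite("pics/top0z.png",cv2.resize(a,None,fx=3.3,fy=3.3,interpolation=cv2.INTER_CUBIC))
a=cv2.imread("pics/scene0.png")[80:280,130:390]; cv2.imwrite("pics/scene0z.png",cv2.resize(a,None,fx=3,fy=3,interpolation=cv2.INTER_CUBIC))
E
```

```text
(no output)
```

View pics/top0z.png

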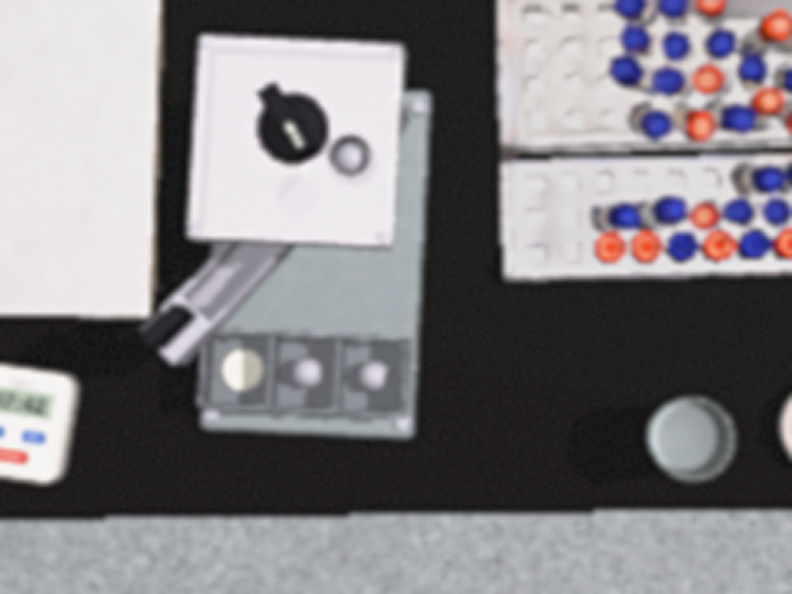

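View pics/scene0z.png

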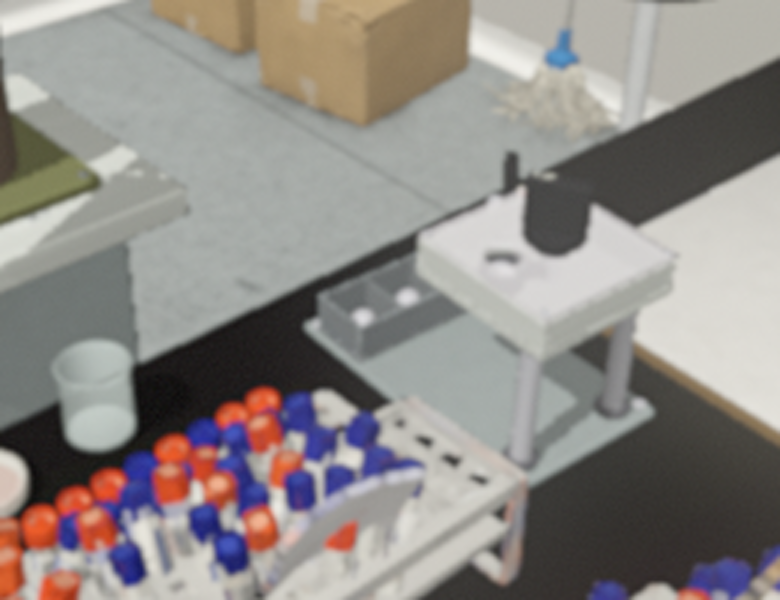

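View pics/top0.png

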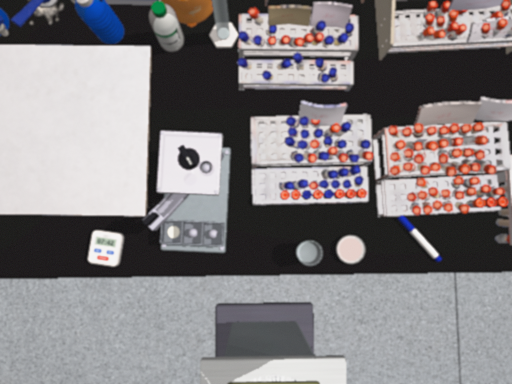

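```bash
cat > h.py <<'E'
import numpy as np
from scipy.optimize import least_squares
def proj(c,X):
    p=np.array(c["R"])@X+np.array(c["t"]); K=np.array(c["intrinsics"])
    return np.array([K[0,0]*p[0]/p[2]+K[0,2],K[1,1]*p[1]/p[2]+K[1,2]])
def ray(c,uv,z):
    K=np.array(c["intrinsics"]);R=np.array(c["R"]);t=np.array(c["t"])
    d=R.T@np.linalg.inv(K)@np.array([uv[0],uv[1],1]); o=-R.T@t
    return o+d*(z-o[2])/d[2]
def W(P,X):
    c,s=np.cos(P[2]),np.sin(P[2]); return np.array([P[0]+c*X[0]-s*X[1],P[1]+s*X[0]+c*X[1],X[2]])
E
python3 - <<'E'
from plant import r
from h import *
c=r.snapshot("top")
z=lambda a,b:(100+a/3.3,120+b/3.3)
obs=[((-107/1e3,.044,.011),z(242,370)),((-.107,0,.021),z(309,372)),((-.107,-.044,.021),z(374,374)),
((.09,.06,.147),z(202,36)),((.09,-.06,.147),z(405,44)),((-.03,-.06,.147),z(392,244)),((-.03,.06,.147),z(188,238)),((.035,0,.187),(185.6,154.4))]
f=lambda P:np.concatenate([proj(c,W(P,np.array(a)))-np.array(b) for a,b in obs])
s=least_squares(f,[.5,.1,0],loss="soft_l1");P=s.x;print(P,f(P).reshape(-1,2).round(1).tolist())
for n,uv,h in [("outlet",(153.5,220.),.051),("fin",(151.7,219),.118),("fintop",z(170,327),.132),("knob",(185.6,154.4),.187),("beaker",z(690,440),.06)]:
    w=ray(c,uv,h); d=w[:2]-P[:2]; cc,ss=np.cos(P[2]),np.sin(P[2]); l=np.array([cc*d[0]+ss*d[1],-ss*d[0]+cc*d[1]])
    print(n,w.round(4),l.round(4),"spout",np.arctan2(-l[1],-l[0]).round(3),np.hypot(*l).round(3))
for q in (-.88,-.75,-.62,-.39):
    print(q,W(P,np.array([-.112*np.cos(q),-.112*np.sin(q),.118])).round(4))
for a in [(0,0,0),(.035,0,.187)]: print(W(P,np.array(a)))
from scipy.spatial.transform import Rotation as R
print(R.from_quat(r.get_state()["eef_rot"]).as_matrix().round(3))
E
```

```text
[ 0.53422875  0.16163641 -0.05809657] [[0.6, -0.4], [-0.4, -0.1], [-0.0, 0.2], [-0.3, -0.2], [-1.1, 0.1], [-0.2, 0.1], [0.2, -0.9], [1.5, 2.0]]
outlet [0.4552 0.2493 0.051 ] [-0.084  0.083] spout -0.779 0.118
fin [0.4549 0.2397 0.118 ] [-0.0838  0.0733] spout -0.719 0.111
fintop [0.4542 0.2372 0.132 ] [-0.0843  0.0708] spout -0.699 0.11
knob [0.573  0.1623 0.187 ] [0.0386 0.003 ] spout -3.065 0.039
beaker [ 0.3804 -0.0804  0.06  ] [-0.1395 -0.2505] spout 1.063 0.287
-0.88 [0.468 0.252 0.118]
-0.75 [0.4569 0.2426 0.118 ]
-0.62 [0.447  0.2319 0.118 ]
-0.39 [0.4333 0.2102 0.118 ]
[0.53422875 0.16163641 0.        ]
[0.5691697  0.15960417 0.187     ]
[[ 0.447  0.     0.894]
 [-0.894 -0.     0.447]
 [ 0.    -1.     0.   ]]
```

```bash
python3 -m inch '-20 -30 20 3; -50 -50 55 7; -85 -55 90 12; -120 -55 127 18; -153 -55 163 24; -187 -55 199 30; -220 -55 235 36; -255 -55 270 42; -290 -55 305 48; -325 -55 340 54' 1 10; python3 - <<'E'
from plant import r
s=r.get_state();print(s["q"].round(2),s["tool_pos"].round(4))
E
```

```text
clock: 2.4
tool_pos: [0.4388, -0.1143, 0.302]
eef_rot: [0.366, -0.605, 0.605, -0.366]
contact_force: [1.7, -0.3, 0.2]
opening: 1.0
[ 0.12  0.39  0.04  1.99 -0.02  0.76 -1.87] [ 0.4388 -0.1143  0.302 ]
```

```bash
cat >> h.py <<'E'
from scipy.spatial.transform import Rotation as Ro
P0=np.array([0.53422875,0.16163641,-0.05809657])
def delta(s,X,jaw):
    M=Ro.from_quat(s["eef_rot"]).as_matrix(); a=np.arctan2(M[1,0],M[0,0])
    d=M.T@(np.array(X)-s["tool_pos"])*1e3
    sp=np.degrees((a-jaw+np.pi)%(2*np.pi)-np.pi)
    return d.round(1),round(sp,1),round(a,3)
def fin(q,z,P=P0): return W(P,np.array([-.112*np.cos(q),-.112*np.sin(q),z]))
E
python3 - <<'E'
from plant import r
from h import *
s=r.get_state(); M=Ro.from_quat(s["eef_rot"]).as_matrix();print(M.round(3))
print(delta(s,fin(-.71,.25),.80))
c=r.snapshot("scene")
for q in(-.65,-.71,-.78): print(q,proj(c,fin(q,.132)))
E
```

```text
[[-0.465  0.001  0.886]
 [-0.886 -0.    -0.465]
 [-0.    -1.     0.001]]
(array([-320.2,   52. , -151.2]), np.float64(-163.5), np.float64(-2.054))
-0.65 [295.18893473 133.26081472]
-0.71 [298.2035062  133.32739555]
-0.78 [301.72985858 133.51975716]
```

```bash
python3 -m inch '-30 0 -15 -8.5; -60 0 -30 -17; -90 0 -45 -25.5; -120 0 -60 -34; -150 0 -72 -42.5; -180 0 -86 -51; -210 0 -100 -59.5; -240 0 -113 -68; -270 0 -127 -76.5; -300 10 -140 -85' -0.1; python3 - <<'E'
from plant import r
from h import *
s=r.get_state();print(s["q"].round(2),delta(s,fin(-.73,.25),.783))
E
```

```text
clock: 3.45
tool_pos: [0.453, 0.2162, 0.2927]
eef_rot: [-0.679, 0.194, -0.196, 0.68]
contact_force: [0.1, -1.1, -0.6]
opening: 0.454
[-0.28  0.48 -0.39  1.87  0.24  0.84 -1.35] (array([-11.4,  42.8,  22.1]), np.float64(-76.9), np.float64(-0.56))
```

```bash
python3 -m inch '-2 5 3 -8.5; -4 10 6 -17; -6 15 9 -25.5; -7 20 12 -34; -8 25 15 -42.5; -9 30 18 -51; -10 34 20 -59.5; -11 38 22 -68; -11 43 22 -76; -11 43 22 -77'; python3 - <<'E'
from plant import r
from h import *
import cv2
s=r.get_state();print(s["q"].round(2),delta(s,fin(-.73,.25),.783))
for n in ("top","wrist"):
    c=r.snapshot(n);cv2.imwrite(f"pics/{n}1.png",c["frame"][:,:,::-1])
    for k in("spout_fin","spout_outlet","knob_grip"):print(n,k,[(round(float(x["p"]),2),x["centre"]) for x in r.tip_of(n,k)])
a=cv2.imread("pics/wrist1.png");cv2.imwrite("pics/wrist1z.png",cv2.resize(a,None,fx=1.5,fy=1.5))
E
```

```text
clock: 4.45
tool_pos: [0.4547, 0.2383, 0.2481]
eef_rot: [-0.654, -0.268, 0.269, 0.654]
contact_force: [0.4, -0.3, -0.1]
opening: 0.449
[-0.12  0.63 -0.74  1.88  0.55  0.85 -0.36] (array([ 2.3, -1.9,  1.6]), np.float64(-0.2), np.float64(0.779))
top spout_fin []
top spout_outlet [(0.58, [217.8, 155.4])]
top knob_grip [(0.59, [155.7, 183.4])]
wrist spout_fin [(0.84, [181.8, 261.9])]
wrist spout_outlet [(0.94, [165.9, 261.3]), (0.53, [244.5, 256.1])]
wrist knob_grip [(0.66, [346.2, 281.2])]
```

View pics/wrist1z.png

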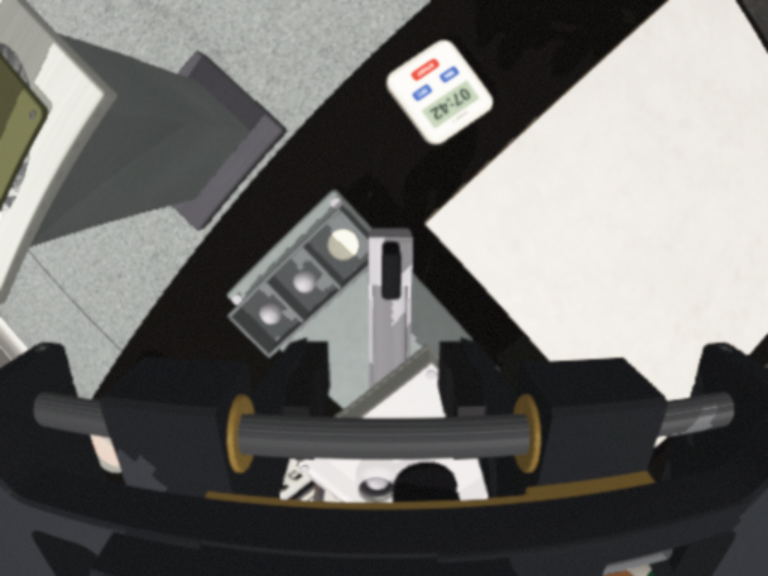

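```bash
cat >> h.py <<'E'
def fray(c,uv,z):
    K=np.array(c["intrinsics"]);R=np.array(c["R"]);t=np.array(c["t"])
    v=np.array([uv[0]-K[0,2],uv[1]-K[1,2]]);rr=np.hypot(*v);th=rr/K[0,0]
    d=R.T@np.array([v[0]/rr*np.sin(th),v[1]/rr*np.sin(th),np.cos(th)]);o=-R.T@t
    return o+d*(z-o[2])/d[2]
def loc(w,P=P0):
    d=w[:2]-P[:2];c,s=np.cos(P[2]),np.sin(P[2]);l=np.array([c*d[0]+s*d[1],-s*d[0]+c*d[1]])
    return l.round(4),np.arctan2(-l[1],-l[0]).round(3),np.hypot(*l).round(4)
E
python3 - <<'E'
from plant import r
from h import *
c=r.snapshot("wrist");s=r.get_state()
for n,uv,z in [("fintop out",(391/1.5,246/1.5),.132),("fintop mid",(391/1.5,270/1.5),.132),("fin net",(261.9,181.8),.118),("fintop in",(391/1.5,296/1.5),.132),("slip",(343/1.5,244/1.5),.011),("b",(304/1.5,283/1.5),.021),("b",(270/1.5,315/1.5),.021),("hole",(376/1.5,486/1.5),.14)]:
    w=fray(c,uv,z);print(n,w.round(4),loc(w))
print(delta(s,fin(-.73,.107),.783))
E
```

```text
fintop out [0.4426 0.2582 0.132 ] (array([-0.0971,  0.091 ]), np.float64(-0.753), np.float64(0.1331))
fintop mid [0.4527 0.248  0.132 ] (array([-0.0864,  0.0814]), np.float64(-0.756), np.float64(0.1187))
fin net [0.4574 0.2452 0.118 ] (array([-0.0816,  0.079 ]), np.float64(-0.769), np.float64(0.1135))
fintop in [0.464  0.2366 0.132 ] (array([-0.0745,  0.0708]), np.float64(-0.76), np.float64(0.1027))
slip [0.43   0.2155 0.011 ] (array([-0.1071,  0.0477]), np.float64(-0.419), np.float64(0.1173))
b [0.4284 0.1691 0.021 ] (array([-0.106 ,  0.0013]), np.float64(-0.012), np.float64(0.1061))
b [0.4259 0.1252 0.021 ] (array([-0.106 , -0.0427]), np.float64(0.383), np.float64(0.1143))
hole [0.5557 0.1294 0.14  ] (array([ 0.0233, -0.0309]), np.float64(2.217), np.float64(0.0387))
(array([  1.7, 141.9,   1.1]), np.float64(-0.3), np.float64(0.777))
```

```bash
python3 -m inch '3 30 1 0; 3 60 1 0; 3 90 1 0; 3 115 1 0; 3 130 1 0; 3 139 1 0; 3 139 1 0' && python3 -m inch '0 0 0 0; 0 0 0 0; 0 0 0 0; 0 0 0 0; 0 0 0 0; 0 0 0 0' -1 8;  python3 - <<'E'
from plant import r
from h import *
s=r.get_state();print(s["q"].round(2),loc(s["tool_pos"]),Ro.from_quat(s["eef_rot"]).as_matrix().round(3).tolist())
q0=loc(s["tool_pos"])[1]
for f in (.25,.5,.75,1):
    q=q0+f*(-.39-q0); print(f,delta(s,W(P0,np.array([-np.cos(q)*loc(s["tool_pos"])[2],-np.sin(q)*loc(s["tool_pos"])[2],s["tool_pos"][2]])),.777+q-q0))
E
```

```text
clock: 5.6
tool_pos: [0.4558, 0.2417, 0.109]
eef_rot: [0.654, 0.268, -0.269, -0.654]
contact_force: [0.4, -0.0, 0.3]
opening: 0.451
clock: 6.2
tool_pos: [0.4567, 0.2422, 0.1103]
eef_rot: [-0.654, -0.269, 0.268, 0.654]
contact_force: [-0.2, 0.3, 5.7]
opening: 0.136
[-0.25  0.82 -0.54  1.99  0.8   0.55 -0.58] (array([-0.0821,  0.0759]), np.float64(-0.746), np.float64(0.1118)) [[0.712, 0.001, -0.702], [0.702, 0.001, 0.712], [0.001, -1.0, -0.0]]
0.25 (array([-10. ,  -0. ,  -0.4]), np.float64(-5.0), np.float64(0.778))
0.5 (array([-19.8,  -0. ,  -1.6]), np.float64(-10.1), np.float64(0.778))
0.75 (array([-29.6,  -0. ,  -3.7]), np.float64(-15.2), np.float64(0.778))
1 (array([-39.1,  -0.1,  -6.6]), np.float64(-20.3), np.float64(0.778))
```

```bash
python3 -m inch '-5 0 0 -2.5; -10 0 -0.4 -5; -15 0 -1 -7.5; -20 0 -1.6 -10; -25 0 -2.5 -12.5; -30 0 -3.7 -15; -34.5 0 -5 -18; -39 0 -6.6 -20.3; -39 0 -6.6 -20.3; -39 0 -6.6 -20.3';  python3 - <<'E'
from plant import r
from h import *
import cv2
s=r.get_state();print(s["q"].round(2),loc(s["tool_pos"]),Ro.from_quat(s["eef_rot"]).as_matrix().round(3)[:,0])
for n in ("scene","wrist"):
    c=r.snapshot(n);cv2.imwrite(f"pics/{n}2.png",c["frame"][:,:,::-1])
a=cv2.imread("pics/wrist2.png");cv2.imwrite("pics/wrist2z.png",cv2.resize(a,None,fx=1.5,fy=1.5))
E
```

```text
clock: 7.2
tool_pos: [0.4339, 0.2095, 0.1103]
eef_rot: [0.597, 0.38, -0.379, -0.596]
contact_force: [1.5, -1.2, 7.6]
opening: 0.137
[-0.18  0.81 -0.6   2.09  0.94  0.53 -0.35] (array([-0.1029,  0.0419]), np.float64(-0.387), np.float64(0.1111)) [0.423 0.906 0.001]
```

View pics/wrist2z.png

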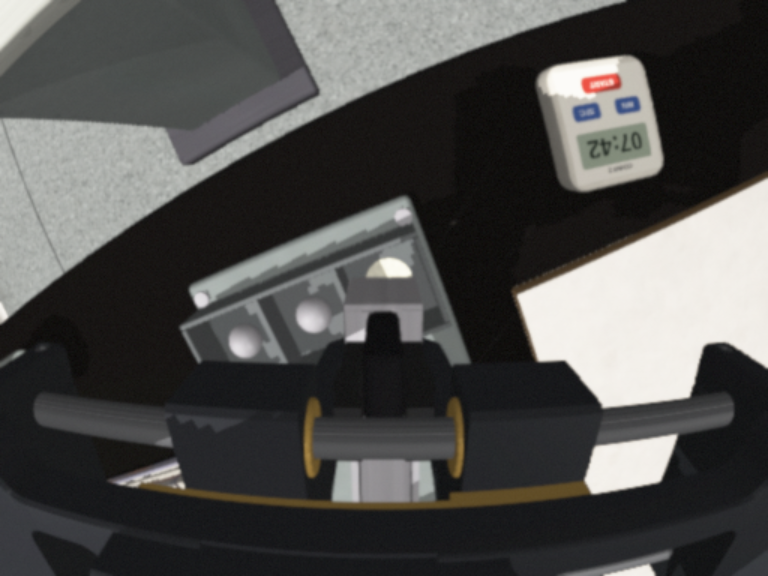

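```bash
python3 -m inch '0 0 0 0; 0 0 0 0; 0 -3 0 0; 0 -30 0 0; 0 -70 0 0; 0 -110 0 0; 0 -145 0 0; 0 -170 0 0' 0.3; python3 - <<'E'
from plant import r
from h import *
import cv2
s=r.get_state();print(s["q"].round(2),delta(s,W(P0,np.array([.035,0,.28])),2.113))
c=r.snapshot("wrist");cv2.imwrite("pics/wrist3.png",c["frame"][:,:,::-1])
for k in("spout_fin","spout_outlet","slip"):
  for x in r.tip_of("wrist",k):print(k,x["p"],loc(fray(c,x["centre"][::-1],{"spout_fin":.118,"spout_outlet":.051,"slip":.011}[k])))
E
```

```text
clock: 8.1
tool_pos: [0.4328, 0.2101, 0.2818]
eef_rot: [-0.597, -0.38, 0.379, 0.597]
contact_force: [0.7, 1.3, 0.2]
opening: 0.649
[ 0.01  0.57 -0.88  1.92  0.55  0.91 -0.01] (array([  12.1,    1.9, -144.9]), np.float64(-56.1), np.float64(1.133))
spout_fin 0.57 (array([-0.107 ,  0.0425]), np.float64(-0.378), np.float64(0.1152))
spout_outlet 0.91 (array([-0.1042,  0.0432]), np.float64(-0.393), np.float64(0.1128))
```

View pics/wrist3.png

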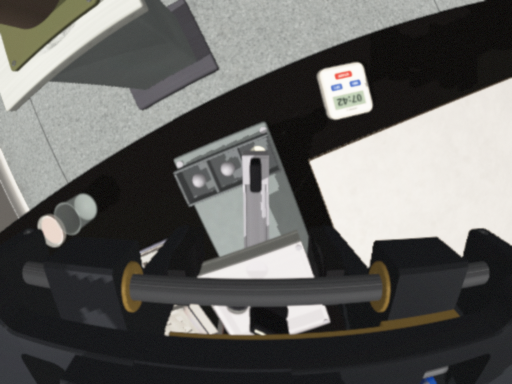

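```bash
python3 -m inch '2 0 -22 -8; 4 0 -44 -16; 6 0 -66 -24; 8 0 -88 -32; 10 0 -110 -40; 11 0 -130 -48; 12 0 -145 -56; 12 0 -145 -56' 0.3; python3 - <<'E'
from plant import r
from h import *
import cv2
s=r.get_state();print(s["q"].round(2),delta(s,W(P0,np.array([.035,0,.28])),2.113))
for n in ("wrist","top"):
  c=r.snapshot(n);cv2.imwrite(f"pics/{n}4.png",c["frame"][:,:,::-1])
  for x in r.tip_of(n,"knob_grip"):print(x["p"],x["centre"],(fray if n=="wrist" else ray)(c,x["centre"][::-1],.187))
E
```

```text
clock: 9.1
tool_pos: [0.5702, 0.1573, 0.2769]
eef_rot: [-0.349, -0.614, 0.615, 0.351]
contact_force: [0.0, 0.2, -0.2]
opening: 0.652
[ 0.22  0.81 -1.1   1.61  0.76  1.21  1.06] (array([ 2.5, -3.1, -0.3]), np.float64(-0.3), np.float64(2.107))
0.82 [197.4, 259.5] [0.56793513 0.15994158 0.187     ]
0.6 [155.1, 181.3] [0.57175403 0.17044761 0.187     ]
```

View pics/wrist4.png

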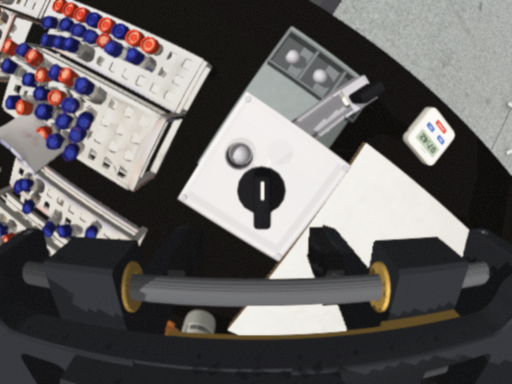

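```bash
python3 -m inch '2.5 30 0 0; 2.5 60 0 0; 2.5 85 0 0; 2.5 95 0 0; 2.5 99 0 0; 2.5 99 0 0'  && python3 -m inch '0 0 0 0; 0 0 0 0; 0 0 0 0; 0 0 0 0; 0 0 0 0; 0 0 0 0' -1 20;  python3 - <<'E'
from plant import r
from h import *
s=r.get_state();print(s["q"].round(2),delta(s,W(P0,np.array([.035,0,.178])),2.113),s["moment"])
E
```

```text
clock: 9.9
tool_pos: [0.568, 0.1617, 0.1813]
eef_rot: [0.349, 0.615, -0.615, -0.349]
contact_force: [-0.7, 1.1, -0.1]
opening: 0.649
clock: 10.5
tool_pos: [0.5679, 0.1617, 0.1808]
eef_rot: [0.349, 0.615, -0.615, -0.349]
contact_force: [0.2, -0.6, 0.6]
opening: 0.157
[ 0.17  0.92 -1.02  1.71  0.89  1.05  0.95] (array([-2.4,  2.8, -0. ]), np.float64(-0.2), np.float64(2.11)) [ 0.14465527 -0.18747028 -0.00081471]
```

```bash
python3 -m inch '0 0 0 8; 0 0 0 16; 0 0 0 24; 0 0 0 32; 0 0 0 40; 0 0 0 48; 0 0 0 54; 0 0 0 60; 0 0 0 64; 0 0 0 64';  python3 - <<'E'
from plant import r
from h import *
import cv2
s=r.get_state();print(s["q"].round(2),delta(s,W(P0,np.array([.035,0,.178])),2.113-1.2),s["moment"],s["contact_force"])
c=r.snapshot("wrist");cv2.imwrite("pics/wrist5.png",c["frame"][:,:,::-1])
E
```

```text
clock: 11.5
tool_pos: [0.5679, 0.1628, 0.1809]
eef_rot: [-0.621, -0.338, 0.337, 0.622]
contact_force: [1.0, 2.9, -1.8]
opening: 0.156
[ 0.06  0.83 -0.76  1.72  0.71  0.89 -0.01] (array([-2. ,  2.8, -2.8]), np.float64(4.7), np.float64(0.994)) [ 0.66086468 -0.09250855  0.21242751] [ 1.02821989  2.93904423 -1.81969964]
```

View pics/wrist5.png

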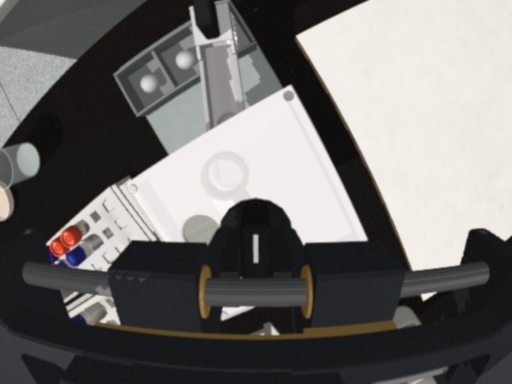

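```bash
python3 -m inch '0 0 0 2; 0 0 0 4; 0 0 0 5; 0 0 0 6; 0 0 0 7; 0 0 0 7; 0 0 0 7; 0 0 0 7; 0 0 0 7; 0 0 0 7';  python3 - <<'E'
from plant import r
from h import *
import cv2
s=r.get_state();print(s["q"].round(2),delta(s,W(P0,np.array([.035,0,.178])),2.113-1.2),s["moment"],s["contact_force"])
c=r.snapshot("wrist");cv2.imwrite("pics/wrist6.png",c["frame"][:,:,::-1])
for x in r.tip_of("wrist","ball_a_center"):print(x["p"],x["centre"])
E
```

```text
clock: 12.55
tool_pos: [0.568, 0.1629, 0.1808]
eef_rot: [-0.64, -0.299, 0.298, 0.642]
contact_force: [-0.0, 5.8, -2.2]
opening: 0.16
[ 0.05  0.82 -0.73  1.72  0.68  0.87 -0.11] (array([-1.7,  2.8, -3. ]), np.float64(-2.3), np.float64(0.872)) [ 1.10703262 -0.15250989  0.44529747] [-0.04256063  5.75892378 -2.24644541]
0.49 [97.9, 138.9]
```

View pics/wrist6.png

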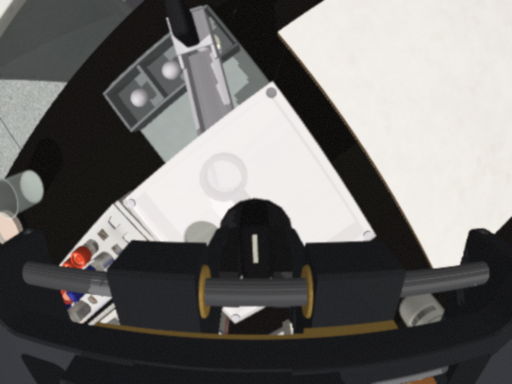

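```bash
python3 -m inch '0 0 0 1; 0 0 0 2; 0 0 0 2; 0 0 0 2; 0 0 0 2; 0 0 0 2; 0 0 0 2; 0 0 0 2; 0 0 0 2'; python3 - <<'E'
from plant import r
print(r.get_state()["moment"])
E
python3 -m inch '0 0 0 0; 0 0 0 0; 0 0 0 0; 0 0 0 0; 0 0 0 0; 0 0 0 0; 0 0 0 0; 0 0 0 0' 0.8; python3 -m inch '0 -30 0 0; 0 -60 0 0; 0 -90 0 0; 0 -120 0 0; 0 -130 0 0'; python3 - <<'E'
from plant import r
from h import *
import cv2
for n in("wrist","top"):
    c=r.snapshot(n);cv2.imwrite(f"pics/{n}7.png",c["frame"][:,:,::-1])
    for x in r.tip_of(n,"ball_a_center"):print(n,x["p"],x["centre"],loc((fray if n=="wrist" else ray)(c,x["centre"][::-1],.021)))
E
```

```text
clock: 13.55
tool_pos: [0.5679, 0.1629, 0.1809]
eef_rot: [-0.645, -0.288, 0.287, 0.647]
contact_force: [-0.0, 5.9, -2.0]
opening: 0.165
[ 1.02292032 -0.08296754  0.59265733]
clock: 14.35
tool_pos: [0.5686, 0.1602, 0.1807]
eef_rot: [0.647, 0.286, -0.287, -0.646]
contact_force: [-0.8, 0.1, -0.1]
opening: 0.863
clock: 14.85
tool_pos: [0.5693, 0.1619, 0.3138]
eef_rot: [0.647, 0.288, -0.285, -0.646]
contact_force: [-0.1, 0.6, -0.2]
opening: 0.9
wrist 0.53 [102.6, 170.7] (array([-0.1047, -0.0424]), np.float64(0.385), np.float64(0.113))
top 0.61 [236.6, 214.3] (array([-0.1136, -0.0465]), np.float64(0.389), np.float64(0.1227))
```

View pics/wrist7.png

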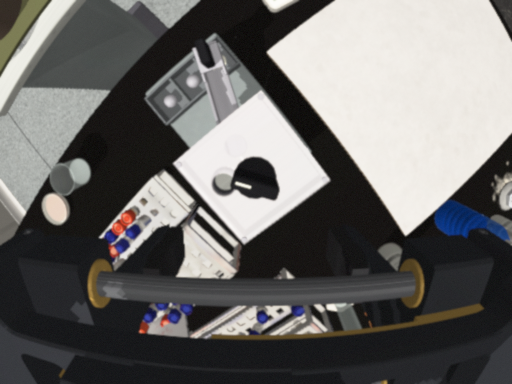

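```bash
python3 - <<'E'
import cv2,numpy as np
a=cv2.imread("pics/wrist7.png")[20:220,130:330]
b=cv2.imread("pics/top7.png")[130:260,140:240]
a=cv2.resize(a,(400,400),interpolation=cv2.INTER_CUBIC);b=cv2.resize(b,(308,400),interpolation=cv2.INTER_CUBIC)
cv2.imwrite("pics/z7.png",np.hstack([a,b]))
from plant import r
from h import *
s=r.get_state();print(s["q"].round(2),delta(s,[.42,.06,.27],.87))
E
```

```text
[ 0.09  0.67 -0.81  1.57  0.52  1.13 -0.01] (array([-173.5,   39.8,   42.1]), np.float64(-2.0), np.float64(0.835))
```

View pics/z7.png

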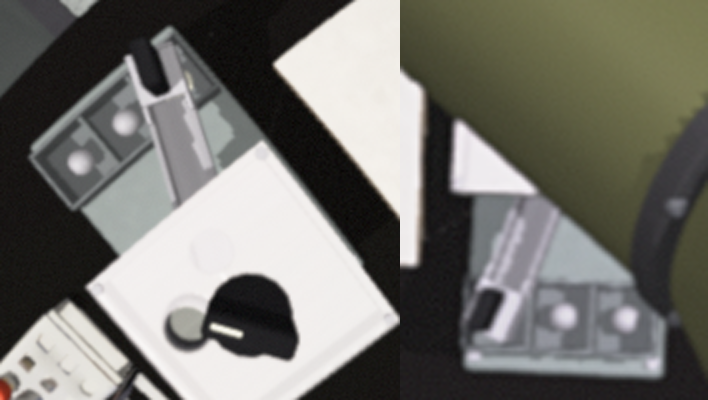

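```bash
python3 - <<'E'
from plant import r
from h import *
s=r.get_state();c=r.snapshot("wrist")
C=-np.array(c["R"]).T@np.array(c["t"]);M=Ro.from_quat(s["eef_rot"]).as_matrix()
off=M.T@(C-s["tool_pos"]);ax=M.T@np.array(c["R"])[2];print(off,ax)
cell=W(P0,np.array([-.107,.044,.021]));print(cell)
E
```

```text
[-1.28714313e-04 -1.37543570e-01  7.15033985e-02] [ 5.86163229e-04  9.60671221e-01 -2.77687707e-01]
[0.42996408 0.21177501 0.021     ]
```

```bash
python3 - <<'E'
from plant import r
from h import *
print(delta(r.get_state(),[.50,.40,.24],1.57))
E
```

```text
(array([132.6,  68.8, 210.8]), np.float64(-42.1), np.float64(0.835))
```

```bash
python3 -m inch '20 0 30 -6; 40 0 60 -12; 60 0 90 -18; 80 0 120 -24; 95 0 150 -30; 115 20 180 -36; 132 45 211 -42; 132 69 211 -42; 132 69 211 -42'; python3 - <<'E'
from plant import r
from h import *
import cv2
c=r.snapshot("wrist");cv2.imwrite("pics/wrist8.png",c["frame"][:,:,::-1])
for x in r.tip_of("wrist","ball_a_center"):print(x["p"],x["centre"],loc(fray(c,x["centre"][::-1],.021)))
E
```

```text
clock: 16.0
tool_pos: [0.498, 0.3991, 0.2365]
eef_rot: [-0.5, -0.497, 0.503, 0.5]
contact_force: [0.8, -0.7, -0.8]
opening: 0.898
0.65 [114.9, 116.0] (array([-0.1099,  0.0524]), np.float64(-0.445), np.float64(0.1218))
0.59 [117.2, 60.2] (array([-0.1095, -0.0398]), np.float64(0.349), np.float64(0.1165))
```

View pics/wrist8.png

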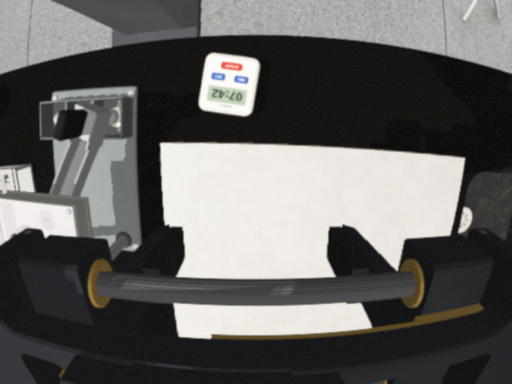

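```bash
python3 - <<'E'
import cv2
a=cv2.imread("pics/wrist8.png")[75:215,5:150]
cv2.imwrite("pics/z8.png",cv2.resize(a,None,fx=4,fy=4,interpolation=cv2.INTER_CUBIC))
E
```

```text
(no output)
```

View pics/z8.png

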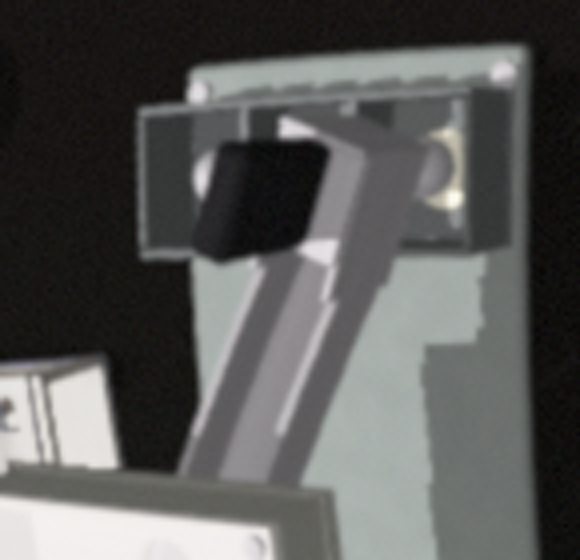

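```bash
python3 - <<'E'
from plant import r
from h import *
import cv2
c=r.snapshot("top");cv2.imwrite("pics/top9.png",c["frame"][:,:,::-1])
a=cv2.imread("pics/top9.png")[120:270,130:330]
cv2.imwrite("pics/z9.png",cv2.resize(a,None,fx=4,fy=4,interpolation=cv2.INTER_CUBIC))
print(r.get_state()["q"].round(2))
for k in("small_beaker","spout_outlet"):print([(x["p"],x["centre"]) for x in r.tip_of("top",k)])
E
```

```text
[-0.29  0.85 -0.92  1.5   0.72  1.15  0.22]
[(0.65, [251.2, 304.3])]
[]
```

View pics/z9.png

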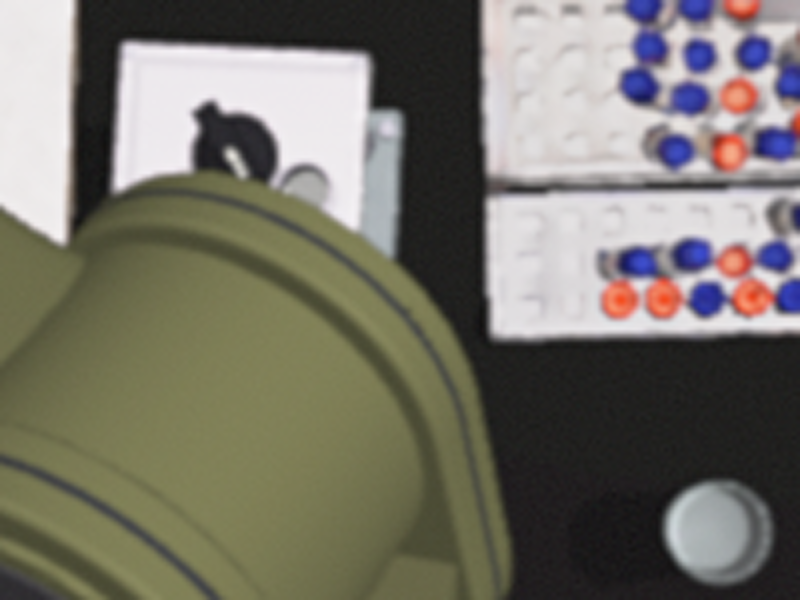

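```bash
python3 - <<'E'
from plant import r
print(r.finish_job())
E
```

```text
the job is handed in; nothing more can be done
None
```

I handed the job in with the new ball in the disc's cell, on the paper disc. `finish_job` reports no verdict, so this rests on my own checks.

**What I did:** I pinched the spout fin, swung the spout from about -0.75 to -0.39 rad over the disc's cell and let go. I then gripped the knob and twisted it clockwise to its stop. The twisting moment rose from 0.21 to 0.59 N m there. I held it for over a second, opened the gripper and backed away. The clock read about 16 s.

**Last checks:**
- **New ball:** the oblique wrist view shows a ball on the disc beside the outlet, and the hole in the head is empty.
- **Other balls:** both showed in their cells in the wrist picture taken after the drop. The final view from the side showed only one of them, because the spout hid the other.
- **Knob:** its white mark lies at the same angle as in the first picture. An estimate from the bar's end differed by about 2°, which is within my reading error.
- **Beaker:** it is standing where it was.
- **Spout:** the networks put it at -0.38 to -0.39 rad after I let go of the fin. They found no outlet in the last top picture, because the arm was in the way.

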